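# Roll a wire spool up onto its pay-off stand

## Robot

A 6-joint arm with a two-finger parallel gripper is mounted at the origin on the work surface. World frame = base frame: x ahead of the robot, y to its left, z up, the work surface at z = 0. Lengths are in m, angles in rad, forces in N, time in s.
With the tool pointing down it reaches from about 0.35 to 0.775 m from the base axis. Payload 5.5 kg.
Tool frame: the origin (TCP) lies between the finger pads; the fingertips stand 11 mm ahead of it and the grasp point (between the pads) lies 8 mm behind it (tips_ahead is the distance from the TCP to the fingertips, in m); z points along the fingers, y is the line along which they close (so a half turn about z gives the same grasp; the last joint's range is limited). The gripper opens to 85 mm and grips with 20 to 120 N. Pads are 22 mm wide; open, the fingers measure 114 mm over their backs; the gripper's body (76 mm by 85 mm) begins 54 mm behind the grasp point. The pads swing forward as they close: fully open they stand 13 mm farther back than shut.
Start: joints at [1.035, 0.313, 0.046, 1.304, 0, 1.431], TCP at [0.222, 0.531, 0.242] pointing down, gripper open.
Joint ranges: [-2.76, 2.76], [-0.86, 1.69], [-1.03, 1.26], [-2.2, 2.34], [-1.47, 1.5], [-3.14, 3.14]. Speed limits (rad/s): [2.57, 2.57, 3.14, 3.14, 3.14, 3.14].

## Interface

Orientations are given as a unit quaternion [w, x, y, z].
In Python, from workcell import * gives the robot as it stands. The module is installed in compiled form; this text tells all that it offers.
- The arm moves only by the tool jog_arm, never from a script. Its argument "moves" is a list of rows, each an object with "fingers": the closure, from 0 (fully open) to 1 (shut); "slide": the shift along the tool's x, y, z in mm, a list of three; "angular": the turn, a rotation vector about the tool's x, y, z in degrees, a list of three. A call has 1 to 10 rows; each row is the pose to reach, as a shift and turn from the pose commanded when the call began, along the tool's axes at that moment; what a row does not reach only later rows make up. A row lasts 1/12 s, in which the tool goes at most 41.7 mm and 7.16 degrees, less where a joint would pass 70% of its speed; a pose out of reach is approached as far as the arm can. A call with a gripper value outside its range is refused whole. The fingers move at their own pace and stop on an object; "squeeze" is the grip in N (left out, the last holds). Time passes only in rows, so rows that repeat a pose let the fingers close. It gives the time, the measured TCP pose, the force, the opening and the grip force at its end, in the units of the state.
- get_state(): the state, without advancing time (a new reading comes with each control period).
- read_camera(name): name is "scene" or "top" or "wrist"; returns a dict with "color" (384x512x3 uint8, red, green, blue), "fovy" (degrees; the focal length in pixels is half the picture's height over the tangent of half this angle, whatever the lens; pixels are square), "cx", "cy" (the principal point, pixels), "world_from_camera" (4x4, takes a point from camera to world coordinates); the wrist camera has in their place "tool_from_camera" (4x4, takes a point from camera to tool coordinates, whose origin is the TCP and whose axes are the flange's). Camera axes: x right, y down, z forward; pixel columns grow to the right and rows downward; lengths in m; the calibration is good to about 2 mm. The wrist camera is an equidistant fisheye: a pixel r from the principal point sees the ray r / f radians off the axis. A picture is of the moment at which its call begins: read the wrist's pose just before it. There is no depth.
- hand_in(): hands the job in; it is judged then, once.
Trained networks look in a picture, given as the dict that the camera call returned (one of the last four; its "shot" number tells which), for a name from the list of things; names that differ only in an ending like _2 or _b are one class to them, and where a whole thing is asked for, a point or a joint stands for the part that bears it (a point fixed in the world has none). Each returns a list of dicts, best first, with "p" (0 to 1); they miss things now and then, are a little off and sometimes report something else, mostly with a low value. They report only what shows in the picture. A call takes as long as a camera call.
- look_for(target, picture): "point" ([column, row] in pixels, amid what is visible of it).
- tip_of(target, picture): "point" ([column, row] in pixels: a listed point, or the origin of a listed thing).
The state is a dict: "clock": time; "joint_pos": joint angles; "qvel": joint speeds; "tau": joint torques, N m; "tcp_pos": TCP position; "orientation": TCP orientation; "wrist_force": force on the tool from outside, world axes, zero at the start; "ft_torque": the same for the moment, N m; "finger_gap": finger opening in m; "grip_force": force on a finger pad.
Only numpy, scipy, OpenCV 4.12 (cv2) and the standard library are available. Lean on these libraries where they do the work, as an engineer would, in place of code of your own. Each camera call takes 0.05 s, during which the arm holds its last target. There are 200 camera calls.

## Task

Load the orange wire spool onto the blue pay-off stand without picking it up: from behind, roll it slowly (under 20 cm a second) up the ramp with your fingertips, staying against it so that it neither runs away nor rolls back, until it drops home between the two rollers at the stop plate. Then push the standing hold-down bail over with a fingertip so that its bar comes to rest on top of the spool. Leave everything else on the bench where it is, and finish with your hand clear.

Things in the scene. Friction and masses are not known exactly. Their poses are not given: they have to be found in the camera images.
- spool: wire spool to load: orange flanges, copper winding, white paper band, lying on its side in front of the ramp. Flanges 80 mm in diameter, 6 mm thick; 80 mm long over all; winding 74 mm in diameter, 68 mm long between them; 0.3 to 0.6 kg, smooth. Origin at its middle, on the axis (40 mm above the bench at the start); y is the rolling axis, x and z turn as it rolls
- stand: blue sheet-metal pay-off stand, fixed to the bench. Origin on the bench at the middle of the ramp's foot edge; x uphill, y across, z up. The aluminium ramp climbs evenly from 0 to 24 mm height at x = 165 mm (8.3 degrees), 86 mm wide between rails 12 mm high; at the foot side plates 14 mm high flare out to y = +-57 mm at x = -32 mm. On the ramp the spool rolls back if nothing is behind it
- front_top (a point): top of the front roller, mid-width, 24 mm above the bench, at x = 174 mm in the stand's frame. The two rollers after the ramp turn freely, 20 mm in diameter, axes across the stand at x = 174 and 224 mm; cheeks 42 mm high beside them at y = +-44.5 mm. A spool pushed just past the top of the front roller drops about 7 mm by itself and sits between the rollers
- cradle (a point): where the spool's middle lies when it is home between the two rollers: x = 199 mm, y = 0, z = 57 mm in the stand's frame, same axes as the stand. The stop plate behind it has its face at x = 241 mm and its top 70 mm above the bench; the side brackets beside that reach 76 mm; the top of a spool that is home is 97 mm above the bench
- bail (a joint): hold-down bail, a light steel U hinged on the brackets at x = 244 mm, z = 57 mm in the stand's frame. Rad: 0 = upright, negative = leaning back (limit -0.6), positive = tipped over the spool. Starts at -0.45 to -0.15. The bar rests on a spool that is home at about 0.88 (no spool: 1.4). Stiff hinge: stays near upright where put, about 0.5 N at the bar moves it; beyond 0.6 it sinks by its own weight
- bail_bar (a point): middle of the bail's cross bar (red sleeve, 8 mm in diameter, 104 mm long across the stand), 68 mm from the hinge axis; its side arms are at y = +-51 mm in the stand's frame
- midrange: bystander, not to be moved: square-eared black loudspeaker driver, 100 mm across and 60 mm high, standing on its magnet, cone up; origin at the centre of its underside
- woofer: bystander, not to be moved: round black loudspeaker driver, 144 mm across and 80 mm high, standing on its magnet, cone up; origin at the centre of its underside
- spare_spool: bystander, not to be moved: second wire spool, grey flanges, 80 mm in diameter and 80 mm high, standing on end beside the stand; origin at its middle, 40 mm above the bench
- varnish: bystander, not to be moved: amber glass jar with a black cap, 52 mm in diameter and 75 mm high; origin at the centre of its underside
- phone: bystander, not to be moved: black smartphone lying flat, 74 x 150 x 8 mm; origin at the centre of its underside
- knife: bystander, not to be moved: orange snap-off knife lying flat, about 150 mm long; origin on its underside
- pen: bystander, not to be moved: red ball-point pen lying flat, 125 mm long; origin on its underside

How it is judged:
By the outcome, as a careful person would: the job done as asked, in the order asked, and still so for the second after the job is handed in, with the robot touching nothing.
It also fails if it takes over 54 s, if anything falls off the work surface, if the arm or the gripper's body presses on something with over 40 N, if the wrist force passes 120 N, or if a joint passes its speed limit or range.

## Working session

There is one attempt and no reset: what is moved stays moved. The work goes in short steps, Python scripts to look and compute and a tool call to move; the robot and the scene stay as the last step left them, time stands still between calls to the robot, and variables do not carry over. Pictures are saved under pics/ and viewed, at most 10 in all, crops included, and the job is handed in when it is done.

Besides the shell and the picture viewer there is one more tool, called after ">>>" as a command line: name --argument value ..., lists and objects as JSON in quotes. jog_arm: Moves the arm, as the interface text tells. Its arguments: {"type":"object","properties":{"moves":{"type":"array","items":{"type":"object","properties":{"fingers":{"type":"number"},"slide":{"type":"array","items":{"type":"number"}},"angular":{"type":"array","items":{"type":"number"}}}}},"squeeze":{"type":"number"}},"required":["moves"]}

```bash
mkdir -p pics; cat > h.py <<'E'
from workcell import *
import numpy as np, cv2
from scipy.spatial.transform import Rotation as R
def ray(pic,p):
    T=np.array(pic["world_from_camera"]);f=pic["color"].shape[0]/2/np.tan(np.radians(pic["fovy"])/2)
    d=T[:3,:3]@np.array([(p[0]-pic["cx"])/f,(p[1]-pic["cy"])/f,1]);return T[:3,3],d/np.linalg.norm(d)
def atz(pic,p,z):
    o,d=ray(pic,p);return o+d*(z-o[2])/d[2]
def proj(pic,X):
    T=np.linalg.inv(np.array(pic["world_from_camera"]));f=pic["color"].shape[0]/2/np.tan(np.radians(pic["fovy"])/2)
    q=T[:3,:3]@np.array(X)+T[:3,3];return np.array([pic["cx"]+f*q[0]/q[2],pic["cy"]+f*q[1]/q[2]])
def tri(rs):
    A=sum(np.eye(3)-np.outer(d,d) for o,d in rs);b=sum((np.eye(3)-np.outer(d,d))@o for o,d in rs);return np.linalg.solve(A,b)
def tool(w):  # world vector -> tool mm
    s=get_state();return R.from_quat(np.roll(s["orientation"],-1)).inv().apply(w)*1000
E
python3 - <<'E'
from h import *
np.set_printoptions(precision=4,suppress=True)
s=get_state();print(s["tcp_pos"],s["orientation"],s["clock"]);print(R.from_quat(np.roll(s["orientation"],-1)).as_matrix())
P={c:read_camera(c) for c in("scene","top")}
ims=[]
for c in P: ims.append(cv2.cvtColor(P[c]["color"],cv2.COLOR_RGB2BGR)); cv2.imwrite(f"pics/{c}0.png",ims[-1]); print(c,np.array(P[c]["world_from_camera"])[:3])
for t in ["spool","stand","front_top","cradle","bail_bar","midrange","woofer","spare_spool","varnish","phone","knife","pen"]:
    rs=[]
    for c in P:
        r=tip_of(t,P[c])
        for k in r[:2]: print(t,c,np.round(k["point"],1),round(k["p"],2),end=" ")
        if r: rs.append(ray(P[c],r[0]["point"]))
    print(tri(rs) if len(rs)==2 else "")
E
```

```text
[0.2214 0.5301 0.2414] [-0.0003  0.1966  0.9805 -0.0009] 0.0
[[-0.9227  0.3855 -0.0009]
 [ 0.3855  0.9227 -0.0016]
 [ 0.0003 -0.0018 -1.    ]]
scene [[ 0.7954  0.4893 -0.3577  0.9338]
 [ 0.6059 -0.6561  0.45   -0.5583]
 [-0.0145 -0.5746 -0.8183  1.0809]]
top [[ 0.001  -0.9973  0.0736  0.4283]
 [-0.9997  0.0007  0.0232 -0.025 ]
 [-0.0232 -0.0736 -0.997   1.2841]]
spool scene [291.8 158.9] 0.75 spool scene [137.6 253.1] 0.33 spool top [194.9 190.2] 0.73 [0.5211 0.1703 0.0525]
stand scene [276.7 178.1] 0.75 stand top [217.9 197.6] 0.63 [ 0.504   0.1123 -0.0047]
front_top scene [237.5 204.2] 0.78 front_top scene [278.8 179.9] 0.23 front_top top [283.9 209.9] 0.78 [ 0.4736 -0.0712  0.0334]
cradle scene [229.4 203.5] 0.79 cradle top [294.3 211.1] 0.74 [ 0.4683 -0.0989  0.0674]
bail_bar scene [214.7 200. ] 0.7 bail_bar top [311.3 214.5] 0.55 bail_bar top [243.3 155.6] 0.25 [ 0.4561 -0.1404  0.1268]
midrange scene [299.6 120.4] 0.97 midrange top [123.4 229.2] 0.68 [ 0.4124  0.3897 -0.0157]
woofer scene [373.7 163.5] 0.55 woofer top [136.3 122.7] 0.97 [ 0.7299  0.3593 -0.0077]
spare_spool scene [297.2 202.7] 0.83 spare_spool scene [168.5 303.8] 0.63 spare_spool top [243.1 154.7] 0.96 [0.6248 0.04   0.0447]
varnish scene [250.5 250. ] 0.58 varnish top [313.5 164.9] 0.8 [ 0.5989 -0.1603  0.0156]
phone scene [168.7 303.5] 0.59 phone top [401.  196.7] 0.93 [ 0.5091 -0.4146 -0.011 ]
knife scene [136.3 253.3] 0.78 knife top [387.9 264.3] 0.88 [ 0.3201 -0.3678 -0.0099]
pen scene [235.5 203.1] 0.6 pen scene [342.7 136.9] 0.59 pen top [123.  168.6] 0.72 [0.5188 0.1347 0.1015]
```

```bash
python3 -c "
import cv2,numpy as np
a=cv2.imread('pics/scene0.png');b=cv2.imread('pics/top0.png');cv2.imwrite('pics/s0.png',cv2.resize(a,(800,600)));cv2.imwrite('pics/t0.png',cv2.resize(b,(800,600)))"
```

```text
(no output)
```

View pics/t0.png

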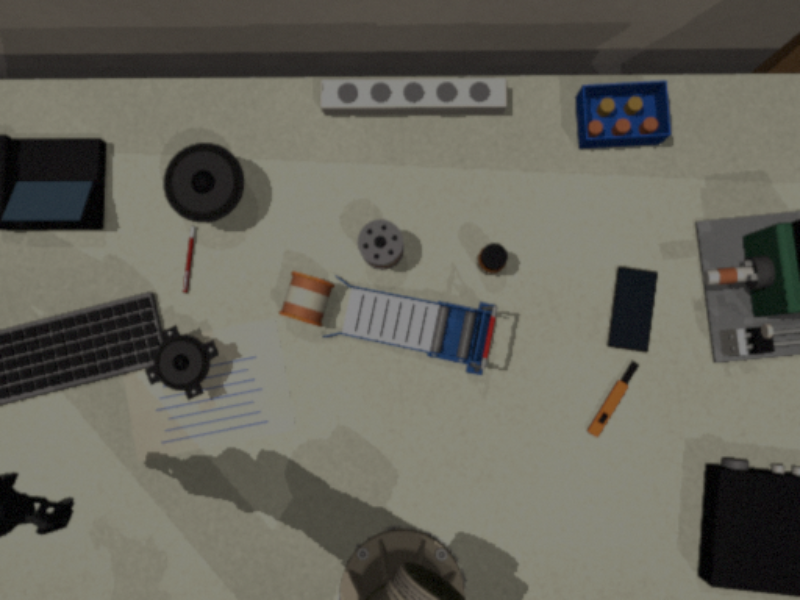

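View pics/s0.png

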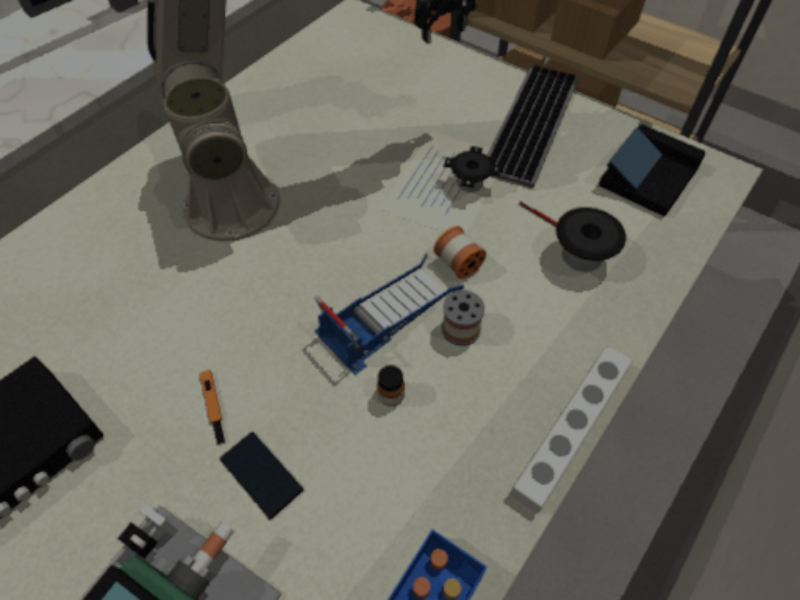

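The top picture shows the spool at about (307,299)/1.5625 in front of the ramp, and the stand running right and slightly down to the red bail bar at (490,337). The pen, woofer and midrange are well behind the spool, and the grey spool is beside the ramp at (381,244).

```bash
python3 - <<'E'
from h import *
from scipy.optimize import least_squares
np.set_printoptions(precision=4,suppress=True)
P={c:read_camera(c) for c in("scene","top")}
loc={"stand":(0,0,0),"front_top":(.174,0,.024),"cradle":(.199,0,.057)}
obs=[(c,l,tip_of(t,P[c])[0]["point"]) for t,l in loc.items() for c in P]
def W(p,l): return np.array([p[0]+np.cos(p[2])*l[0]-np.sin(p[2])*l[1],p[1]+np.sin(p[2])*l[0]+np.cos(p[2])*l[1],l[2]])
f=lambda p:np.concatenate([proj(P[c],W(p,l))-o for c,l,o in obs])
r=least_squares(f,[.504,.112,-1.74],loss="soft_l1");p=r.x;print("stand",p[:2],np.degrees(p[2]),f(p).round(1))
# spool flanges by colour, top
c=P["top"];hsv=cv2.cvtColor(c["color"],cv2.COLOR_RGB2HSV)
m=cv2.inRange(hsv,(3,120,60),(18,255,255));m2=np.zeros_like(m);m2[165:215,170:220]=m[165:215,170:220]
n,L,st,ce=cv2.connectedComponentsWithStats(m2);print(st[1:,4],ce[1:])
b=np.argsort(-st[1:,4])[:2]+1
q=[atz(c,ce[i],.055) for i in b];print(q)
print("fl yaw",np.degrees(np.arctan2(*(q[0]-q[1])[1::-1])))
def S(w): d=np.array(w[:2])-p[:2];return np.array([np.cos(p[2])*d[0]+np.sin(p[2])*d[1],-np.sin(p[2])*d[0]+np.cos(p[2])*d[1]])*1000
rr=[tip_of("spool",P[k])[0]["point"] for k in P]
print("spool scene/top z=.04",[S(atz(P[k],a,.04)) for k,a in zip(P,rr)],"flanges mid",S((q[0]+q[1])/2))
bb=[ray(P[k],tip_of("bail_bar",P[k])[0]["point"]) for k in P];t=tri(bb);print("bar",S(t),t)
start=W(p,(-.16,0,0.1));print("behind spool",start)
E
```

```text
stand [0.5064 0.104 ] -101.99426245456247 [ 3.3  0.1  1.   1.2  0.4  3.5  0.7  2.4 -0.3 -5.7 -1.1 -2. ]
[208 205] [[198.7115 180.7356]
 [192.4878 200.6195]]
[array([0.55 , 0.162, 0.055]), array([0.4947, 0.1787, 0.055 ])]
fl yaw -16.81892243868605
spool scene/top z=.04 [array([-75.1371,  -0.897 ]), array([-74.0095,   6.5495])] flanges mid [-68.2011   1.8245]
bar [255.1105  -1.05  ] [ 0.4523 -0.1453  0.1217]
behind spool [0.5396 0.2605 0.1   ]
```

>>> jog_arm --moves '[{"fingers":0.41,"slide":[-35,-10,3],"angular":[0,0,6]},{"fingers":0.41,"slide":[-75,-22,7],"angular":[0,0,13]},{"fingers":0.41,"slide":[-115,-34,12],"angular":[0,0,20]},{"fingers":0.41,"slide":[-155,-46,16],"angular":[0,0,27]},{"fingers":0.41,"slide":[-195,-58,20],"angular":[0,0,34]},{"fingers":0.41,"slide":[-235,-70,24],"angular":[0,0,41]},{"fingers":0.41,"slide":[-275,-81,28],"angular":[0,0,48]},{"fingers":0.41,"slide":[-310,-92,32],"angular":[0,0,55]},{"fingers":0.41,"slide":[-345,-102,36],"angular":[0,0,62]},{"fingers":0.41,"slide":[-370,-109,38],"angular":[0,0,68]}]'

```text
clock: 2.73
tcp_pos: [0.5233, 0.2849, 0.2038]
orientation: [0.0, 0.714, 0.7, -0.0]
wrist_force: [-0.4, 0.6, -0.2]
finger_gap: 0.0503
grip_force: 0.0
```

>>> jog_arm --moves '[{"fingers":0.41,"slide":[0,-12,0],"angular":[0,0,6]},{"fingers":0.41,"slide":[0,-27,0],"angular":[0,0,11]},{"fingers":0.41,"slide":[0,-27,0],"angular":[0,0,11]},{"fingers":0.41,"slide":[0,-27,0],"angular":[0,0,11]}]'

```text
clock: 3.07
tcp_pos: [0.494, 0.2876, 0.2045]
orientation: [0.0, 0.775, 0.632, 0.0]
wrist_force: [1.0, 0.8, -0.2]
finger_gap: 0.0503
grip_force: 0.0
```

```bash
python3 - <<'E'
from h import *
np.set_printoptions(precision=4,suppress=True)
s=get_state();M=R.from_quat(np.roll(s["orientation"],-1)).as_matrix();print(s["clock"],s["tcp_pos"],s["joint_pos"],s["finger_gap"]);print(M)
w=read_camera("wrist");print(w["fovy"],w["cx"],w["cy"]);print(np.array(w["tool_from_camera"]))
cv2.imwrite("pics/w1.png",cv2.resize(cv2.cvtColor(w["color"],cv2.COLOR_RGB2BGR),(800,600)))
c=read_camera("top");cv2.imwrite("pics/t1.png",cv2.resize(cv2.cvtColor(c["color"],cv2.COLOR_RGB2BGR)[150:255,165:345],None,fx=4.4,fy=4.4,interpolation=cv2.INTER_CUBIC))
E
```

```text
3.0667 [0.494  0.2876 0.2045] [ 0.3868  0.3194 -0.0384  1.2127 -0.      2.1595] 0.05032443990044591
[[ 0.2005  0.9797  0.0003]
 [ 0.9797 -0.2005  0.0001]
 [ 0.0001  0.0003 -1.    ]]
65.70646984690485 245.8168928261815 189.44729022173775
[[-0.0009 -0.9455 -0.3256  0.084 ]
 [ 1.     -0.0006 -0.0011  0.001 ]
 [ 0.0008 -0.3256  0.9455 -0.1319]
 [ 0.      0.      0.      1.    ]]
```

View pics/w1.png

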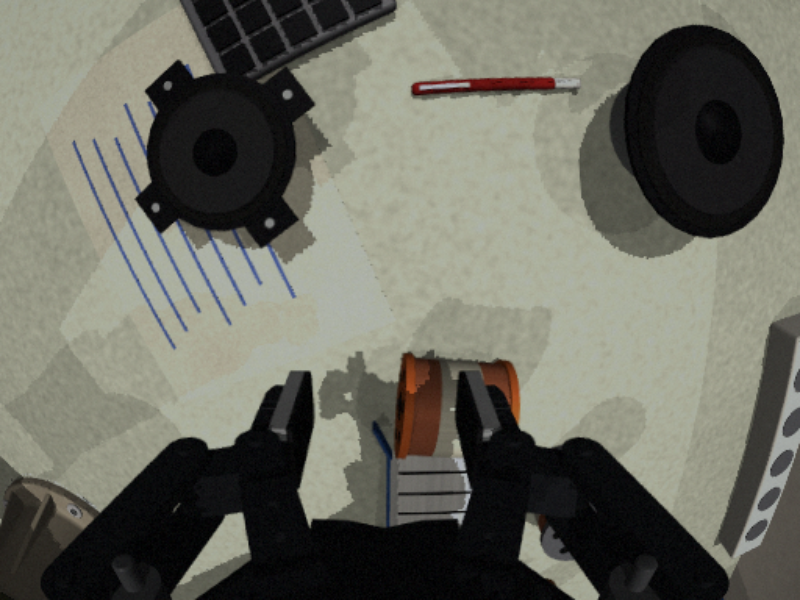

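View pics/t1.png

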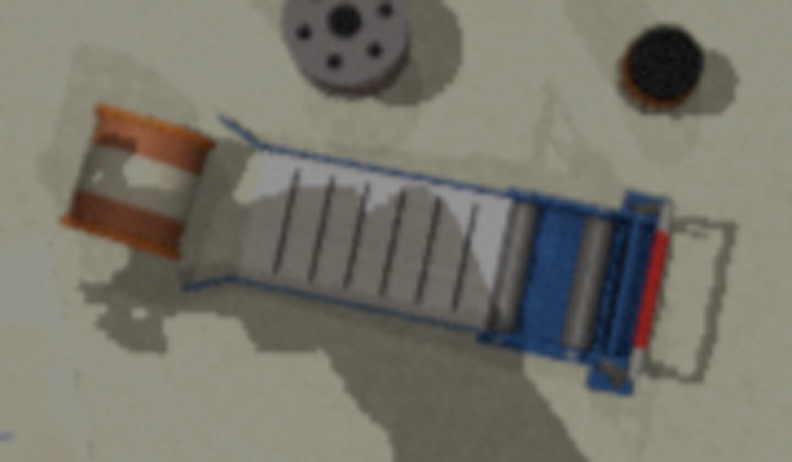

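Wrist picture: the spool is at (458,405), and the hand sits about 40 mm to the left of it (world −x). The top crop shows the ramp foot corners at (258,150) and (240,280), the front roller at (527,203)–(503,330) and the rear roller at (605,215)–(575,345). I'll refit the stand with these.

```bash
python3 - <<'E'
from h import *
from scipy.optimize import least_squares
np.set_printoptions(precision=4,suppress=True)
s=get_state();c=read_camera("top")
px=lambda u,v:np.array([165+u/4.4,150+v/4.4])
loc=[((.0,0,0),px(249,215)),((.174,0,.024),px(515,267)),((.224,0,.024),px(590,281))]
def W(p,l): return np.array([p[0]+np.cos(p[2])*l[0]-np.sin(p[2])*l[1],p[1]+np.sin(p[2])*l[0]+np.cos(p[2])*l[1],l[2]])
f=lambda p:np.concatenate([proj(c,W(p,l))-o for l,o in loc])
p=least_squares(f,[.504,.112,-1.74]).x;print("stand",p[:2],np.degrees(p[2]),f(p).round(2))
a,b=[atz(c,px(*k),.024) for k in((527,203),(503,330))];print("roller yaw",np.degrees(np.arctan2(*(a-b)[1::-1])),np.linalg.norm(a-b))
def S(w): d=np.array(w[:2])-p[:2];return np.array([np.cos(p[2])*d[0]+np.sin(p[2])*d[1],-np.sin(p[2])*d[0]+np.cos(p[2])*d[1]])*1000
# spool rim corners, at mid height (silhouette) z~.05
for k in((98,106),(212,142),(180,257),(65,220)): print(S(atz(c,px(*k),.045)))
print("bar",S(atz(c,px(652,290),.122)),"tcp",S(s["tcp_pos"]))
E
```

```text
stand [0.5024 0.1021] -101.22645395524731 [ 0.5   0.13 -0.45 -0.2  -0.04  0.08]
roller yaw -10.87793278792735 0.08282852199127139
[-105.1132   47.7865]
[-29.0272  39.3188]
[-34.1382 -36.1745]
[-110.6942  -27.4476]
bar [254.2289  -1.5915] tcp [-180.8139  -43.85  ]
```

>>> jog_arm --moves '[{"fingers":0.41,"slide":[0,28,20],"angular":[0,0,2]},{"fingers":0.41,"slide":[0,54,45],"angular":[0,0,4]},{"fingers":0.41,"slide":[-5,54,80],"angular":[0,0,4]},{"fingers":0.41,"slide":[-15,54,115],"angular":[0,0,4]},{"fingers":0.41,"slide":[-25,54,145],"angular":[0,0,4]},{"fingers":0.41,"slide":[-32,54,165],"angular":[0,0,4]},{"fingers":0.41,"slide":[-36,54,171],"angular":[0,0,4]},{"fingers":0.41,"slide":[-38,54,171],"angular":[0,0,4]},{"fingers":0.41,"slide":[-38,54,171],"angular":[0,0,4]}]'

```text
clock: 3.97
tcp_pos: [0.54, 0.2396, 0.0341]
orientation: [0.0, 0.797, 0.604, 0.0]
wrist_force: [0.6, 0.1, -0.1]
finger_gap: 0.0503
grip_force: 0.0
```

```bash
python3 - <<'E'
from h import *
c=read_camera("scene");im=cv2.cvtColor(c["color"],cv2.COLOR_RGB2BGR)[95:255,190:360]
w=read_camera("wrist");iw=cv2.cvtColor(w["color"],cv2.COLOR_RGB2BGR)[170:384,140:400]
a=cv2.resize(im,(480,452),interpolation=cv2.INTER_CUBIC);b=cv2.resize(iw,(310,255));o=np.zeros((452,790,3),np.uint8);o[:,:480]=a;o[:255,480:]=b
cv2.imwrite("pics/v2.png",o);print(get_state()["tcp_pos"],get_state()["wrist_force"])
E
```

```text
[0.54112916 0.24040421 0.03535954] [1.08777036 0.39200142 0.09232242]
```

View pics/v2.png

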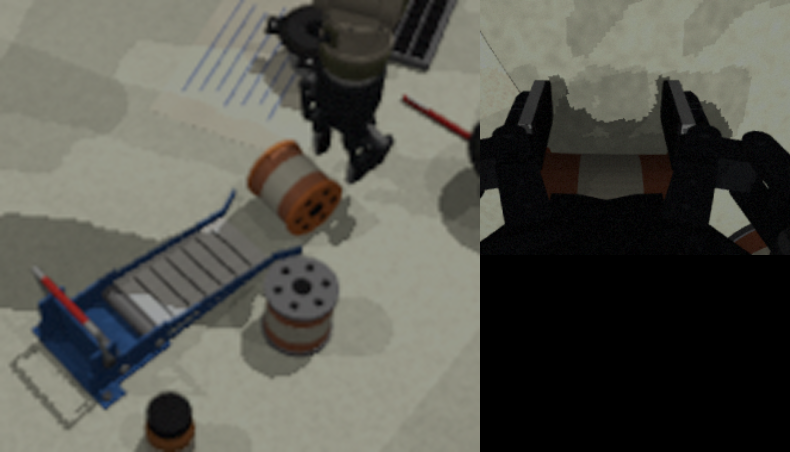

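The hand is squarely behind the spool with its two fingertips straddling the flange ends, and about 20 mm of gap remains. Next is a slow approach and push along the spool's own heading.

>>> jog_arm --moves '[{"slide":[-4,0,0],"fingers":0.41},{"slide":[-8,0,0],"fingers":0.41},{"slide":[-12,0,0],"fingers":0.41},{"slide":[-16,0,0],"fingers":0.41},{"slide":[-20,0,0],"fingers":0.41},{"slide":[-24,0,0],"fingers":0.41},{"slide":[-27,0,0],"fingers":0.41},{"slide":[-30,0,0],"fingers":0.41},{"slide":[-33,0,0],"fingers":0.41},{"slide":[-36,0,0],"fingers":0.41}]'

```text
schema error: expected keys fingers, slide, angular
```

```bash
cat >> h.py <<'E'
SP=np.array([.5024,.1021,np.radians(-101.23)])
def S(w): d=np.array(w[:2])-SP[:2];c,s=np.cos(SP[2]),np.sin(SP[2]);return np.array([c*d[0]+s*d[1],-s*d[0]+c*d[1]])*1000
def where(z=.04):
    s=get_state();M=R.from_quat(np.roll(s["orientation"],-1)).as_matrix()
    yaw=(np.degrees(np.arctan2(M[1,0],M[0,0])-SP[2])+180+180)%360-180
    print("tcp",S(s["tcp_pos"]).round(1),"z",round(s["tcp_pos"][2]*1000,1),"yaw",round(yaw,2),"F",np.round(s["wrist_force"],1),"t",s["clock"])
    for k in("top","scene"):
        c=read_camera(k);hsv=cv2.cvtColor(c["color"],cv2.COLOR_RGB2HSV);m=cv2.inRange(hsv,(3,120,60),(18,255,255))
        r=tip_of("spool",c)
        for q in r[:1]:print(k,"net",np.round(q["point"]),round(q["p"],2),S(atz(c,q["point"],z)).round(1))
        if k=="top":
            n,L,st,ce=cv2.connectedComponentsWithStats(m)
            for i in range(1,n):
                x=S(atz(c,ce[i],z+.012))
                if st[i,4]>15 and -150<x[0]<260 and abs(x[1])<60:print("orange",st[i,4],x.round(1),"front edge x",S(atz(c,[st[i,0]+st[i,2],ce[i][1]],z))[0].round(1))
    return c
E
python3 -c "
from h import *
where()"
```

```text
tcp [-143.2   11.1] z 35.4 yaw -4.42 F [1.1 0.4 0.1] t 4.0667
top net [196. 190.] 0.83 [-72.    8.5]
orange 227 [-67.4  35.1] front edge x -28.2
orange 213 [-72.8 -22.7] front edge x -36.1
scene net [290. 161.] 0.91 [-66.2  -0.6]
```

>>> jog_arm --moves '[{"slide":[-4,0,0],"angular":[0,0,0],"fingers":0.41},{"slide":[-8,0,0],"angular":[0,0,0],"fingers":0.41},{"slide":[-12,0,0],"angular":[0,0,0],"fingers":0.41},{"slide":[-16,0,0],"angular":[0,0,0],"fingers":0.41},{"slide":[-20,0,0],"angular":[0,0,0],"fingers":0.41},{"slide":[-24,0,0],"angular":[0,0,0],"fingers":0.41},{"slide":[-27,0,0],"angular":[0,0,0],"fingers":0.41},{"slide":[-30,0,0],"angular":[0,0,0],"fingers":0.41},{"slide":[-33,0,0],"angular":[0,0,0],"fingers":0.41},{"slide":[-36,0,0],"angular":[0,0,0],"fingers":0.41}]'

```text
clock: 5.1
tcp_pos: [0.5295, 0.2046, 0.0333]
orientation: [-0.0, 0.797, 0.604, 0.0]
wrist_force: [0.4, 0.7, 0.2]
finger_gap: 0.0505
grip_force: 0.6
```

```bash
python3 -c "
from h import *
where()"
```

```text
tcp [-105.8    6.6] z 33.3 yaw -4.45 F [0.4 0.7 0.2] t 5.1
top net [201. 188.] 0.74 [-58.8  16.9]
orange 216 [-48.6  33. ] front edge x -10.5
orange 209 [-54.8 -24.6] front edge x -21.3
scene net [288. 160.] 0.97 [-61.5  -7.1]
```

>>> jog_arm --moves '[{"slide":[-4,-0.2,0],"angular":[0,0,-0.3],"fingers":0.41},{"slide":[-8,-0.4,0],"angular":[0,0,-0.8],"fingers":0.41},{"slide":[-12,-0.7,0],"angular":[0,0,-1.3],"fingers":0.41},{"slide":[-16,-1,0],"angular":[0,0,-1.8],"fingers":0.41},{"slide":[-20,-1.2,0],"angular":[0,0,-2.3],"fingers":0.41},{"slide":[-24,-1.5,0],"angular":[0,0,-2.8],"fingers":0.41},{"slide":[-28,-1.7,0],"angular":[0,0,-3.3],"fingers":0.41},{"slide":[-32,-2,0],"angular":[0,0,-3.8],"fingers":0.41},{"slide":[-36,-2.2,0],"angular":[0,0,-4.2],"fingers":0.41},{"slide":[-40,-2.5,0],"angular":[0,0,-4.4],"fingers":0.41}]'

```text
clock: 6.13
tcp_pos: [0.5163, 0.1667, 0.0334]
orientation: [0.0, 0.773, 0.634, 0.0]
wrist_force: [0.6, 1.6, 0.7]
finger_gap: 0.0505
grip_force: 0.5
```

```bash
python3 -c "
from h import *
where()"
```

```text
tcp [-66.1   1. ] z 33.4 yaw -0.01 F [0.6 1.6 0.7] t 6.1333
top net [216. 196.] 0.85 [-12.7   3.4]
orange 211 [-9.8 30.2] front edge x 27.4
orange 209 [-11.9 -27.3] front edge x 22.2
scene net [276. 170.] 0.57 [-4.7 -5.2]
```

>>> jog_arm --moves '[{"slide":[-4,0,0],"angular":[0,0,0],"fingers":0.41},{"slide":[-8,0,0],"angular":[0,0,0],"fingers":0.41},{"slide":[-12,0,-0.6],"angular":[0,0,0],"fingers":0.41},{"slide":[-16,0,-1.2],"angular":[0,0,0],"fingers":0.41},{"slide":[-20,0,-1.8],"angular":[0,0,0],"fingers":0.41},{"slide":[-24,0,-2.4],"angular":[0,0,0],"fingers":0.41},{"slide":[-28,0,-3],"angular":[0,0,0],"fingers":0.41},{"slide":[-32,0,-3.5],"angular":[0,0,0],"fingers":0.41},{"slide":[-36,0,-4.1],"angular":[0,0,0],"fingers":0.41},{"slide":[-40,0,-4.7],"angular":[0,0,0],"fingers":0.41}]'

```text
clock: 7.17
tcp_pos: [0.5086, 0.1276, 0.0382]
orientation: [-0.0, 0.773, 0.634, 0.0]
wrist_force: [0.3, 3.0, 1.8]
finger_gap: 0.0506
grip_force: 1.5
```

```bash
python3 -c "
from h import *
where(.045)"
```

```text
tcp [-26.2   1.1] z 38.2 yaw -0.05 F [0.3 3.  1.8] t 7.1667
top net [225. 200.] 0.66 [14.6 -3.2]
orange 208 [27.4 28.8] front edge x 62.3
orange 202 [ 24.8 -29.4] front edge x 57.2
scene net [267. 175.] 0.7 [32.3 -7.3]
```

>>> jog_arm --moves '[{"slide":[-4,0,-0.6],"angular":[0,0,0],"fingers":0.41},{"slide":[-8,0,-1.2],"angular":[0,0,0],"fingers":0.41},{"slide":[-12,0,-1.8],"angular":[0,0,0],"fingers":0.41},{"slide":[-16,0,-2.4],"angular":[0,0,0],"fingers":0.41},{"slide":[-20,0,-3],"angular":[0,0,0],"fingers":0.41},{"slide":[-24,0,-3.5],"angular":[0,0,0],"fingers":0.41},{"slide":[-28,0,-4.1],"angular":[0,0,0],"fingers":0.41},{"slide":[-32,0,-4.7],"angular":[0,0,0],"fingers":0.41},{"slide":[-36,0,-5.3],"angular":[0,0,0],"fingers":0.41},{"slide":[-40,0,-5.9],"angular":[0,0,0],"fingers":0.41}]'

```text
clock: 8.2
tcp_pos: [0.5006, 0.0882, 0.044]
orientation: [-0.0, 0.773, 0.634, 0.0]
wrist_force: [-0.3, 2.9, 0.8]
finger_gap: 0.0502
grip_force: 1.3
```

>>> jog_arm --moves '[{"slide":[-4,0,-0.6],"angular":[0,0,0],"fingers":0.41},{"slide":[-8,0,-1.2],"angular":[0,0,0],"fingers":0.41},{"slide":[-12,0,-1.8],"angular":[0,0,0],"fingers":0.41},{"slide":[-16,0,-2.4],"angular":[0,0,0],"fingers":0.41},{"slide":[-20,0,-3],"angular":[0,0,0],"fingers":0.41},{"slide":[-24,0,-3.5],"angular":[0,0,0],"fingers":0.41},{"slide":[-28,0,-4.1],"angular":[0,0,0],"fingers":0.41},{"slide":[-32,0,-4.7],"angular":[0,0,0],"fingers":0.41},{"slide":[-36,0,-5.3],"angular":[0,0,0],"fingers":0.41},{"slide":[-40,0,-5.9],"angular":[0,0,0],"fingers":0.41}]'

```text
clock: 9.03
tcp_pos: [0.4928, 0.049, 0.0499]
orientation: [-0.0, 0.773, 0.634, 0.0]
wrist_force: [0.5, 3.0, 1.4]
finger_gap: 0.0504
grip_force: 1.4
```

```bash
python3 -c "
from h import *
c=where(.057)
cv2.imwrite('pics/v3.png',cv2.resize(cv2.cvtColor(c['color'],cv2.COLOR_RGB2BGR)[95:255,170:340],None,fx=3.5,fy=3.5,interpolation=cv2.INTER_CUBIC))"
```

```text
tcp [54.   0.9] z 49.9 yaw -0.05 F [0.5 3.  1.4] t 9.0333
top net [260. 206.] 0.78 [111.5   0.2]
orange 163 [113.6  27.1] front edge x 142.2
orange 156 [113.2 -30.9] front edge x 139.8
scene net [248. 184.] 0.97 [108.8 -13.5]
```

View pics/v3.png

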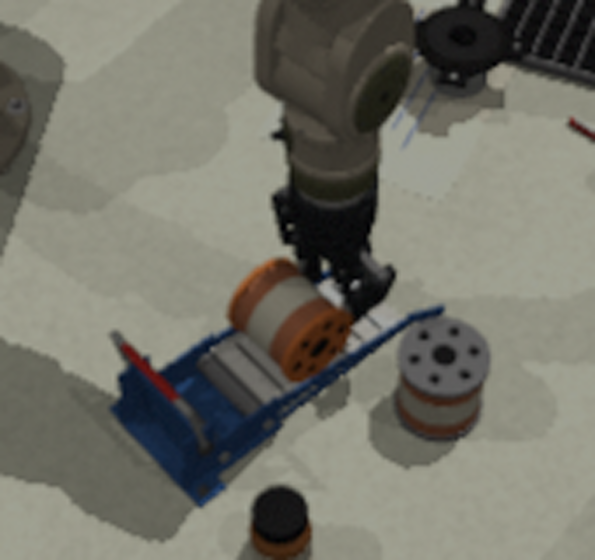

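The picture shows the spool square between the rails, two thirds of the way up the ramp, with the fingers against it.

>>> jog_arm --moves '[{"slide":[-4,0,-0.6],"angular":[0,0,0],"fingers":0.41},{"slide":[-8,0,-1.2],"angular":[0,0,0],"fingers":0.41},{"slide":[-12,0,-1.8],"angular":[0,0,0],"fingers":0.41},{"slide":[-16,0,-2.4],"angular":[0,0,0],"fingers":0.41},{"slide":[-20,0,-3],"angular":[0,0,0],"fingers":0.41},{"slide":[-24,0,-3.5],"angular":[0,0,0],"fingers":0.41},{"slide":[-28,0,-4.1],"angular":[0,0,0],"fingers":0.41},{"slide":[-32,0,-4.7],"angular":[0,0,0],"fingers":0.41},{"slide":[-36,0,-5.3],"angular":[0,0,0],"fingers":0.41},{"slide":[-40,0,-5.9],"angular":[0,0,0],"fingers":0.41}]'

```text
clock: 10.07
tcp_pos: [0.4847, 0.0099, 0.0558]
orientation: [-0.0, 0.773, 0.634, 0.0]
wrist_force: [-1.0, 5.3, 4.2]
finger_gap: 0.0502
grip_force: 3.5
```

>>> jog_arm --moves '[{"slide":[-3,0,-0.4],"angular":[0,0,0],"fingers":0.41},{"slide":[-6,0,-0.8],"angular":[0,0,0],"fingers":0.41},{"slide":[-9,0,-1.2],"angular":[0,0,0],"fingers":0.41},{"slide":[-12,0,-1.6],"angular":[0,0,0],"fingers":0.41},{"slide":[-14,0,-1.8],"angular":[0,0,0],"fingers":0.41},{"slide":[-16,0,-2],"angular":[0,0,0],"fingers":0.41},{"slide":[-18,0,-2],"angular":[0,0,0],"fingers":0.41},{"slide":[-20,0,-2],"angular":[0,0,0],"fingers":0.41},{"slide":[-22,0,-2],"angular":[0,0,0],"fingers":0.41},{"slide":[-24,0,-2],"angular":[0,0,0],"fingers":0.41}]'

```text
clock: 10.9
tcp_pos: [0.48, -0.014, 0.0575]
orientation: [0.0, 0.773, 0.634, -0.001]
wrist_force: [-1.0, 1.9, 2.1]
finger_gap: 0.0505
grip_force: 1.5
```

```bash
python3 -c "
from h import *
c=where(.063)"
```

```text
tcp [118.3   0.6] z 57.5 yaw -0.07 F [-1.   1.9  2.1] t 10.9
top net [279. 208.] 0.68 [166.    2.6]
orange 54 [192.9  27. ] front edge x 206.8
orange 66 [190.8 -30.7] front edge x 204.2
scene net [234. 197.] 0.62 [172.8  -3.7]
```

>>> jog_arm --moves '[{"slide":[-2,0,0],"angular":[0,0,0],"fingers":0.41},{"slide":[-4,0,0],"angular":[0,0,0],"fingers":0.41},{"slide":[-6,0,0],"angular":[0,0,0],"fingers":0.41},{"slide":[-8.5,0,0.5],"angular":[0,0,0],"fingers":0.41},{"slide":[-11,0,1],"angular":[0,0,0],"fingers":0.41},{"slide":[-14,0,1.5],"angular":[0,0,0],"fingers":0.41},{"slide":[-17,0,2],"angular":[0,0,0],"fingers":0.41},{"slide":[-20,0,2.5],"angular":[0,0,0],"fingers":0.41},{"slide":[-22,0,3],"angular":[0,0,0],"fingers":0.41},{"slide":[-24,0,3],"angular":[0,0,0],"fingers":0.41}]'

```text
clock: 11.93
tcp_pos: [0.4762, -0.0374, 0.0547]
orientation: [0.0, 0.773, 0.634, 0.0]
wrist_force: [-0.1, -0.2, -0.1]
finger_gap: 0.0505
grip_force: 0.0
```

```bash
python3 -c "
from h import *
c=where(.057)
cv2.imwrite('pics/v4.png',cv2.resize(cv2.cvtColor(c['color'],cv2.COLOR_RGB2BGR)[115:255,170:320],None,fx=4,fy=4,interpolation=cv2.INTER_CUBIC))"
```

```text
tcp [141.9   1.5] z 54.7 yaw -0.06 F [-0.1 -0.2 -0.1] t 11.9333
top net [290. 212.] 0.76 [196.9   0. ]
orange 37 [227.9  27.1] front edge x 240.7
orange 47 [224.5 -31.8] front edge x 235.4
scene net [228. 204.] 0.63 [201.8   0.4]
```

View pics/v4.png

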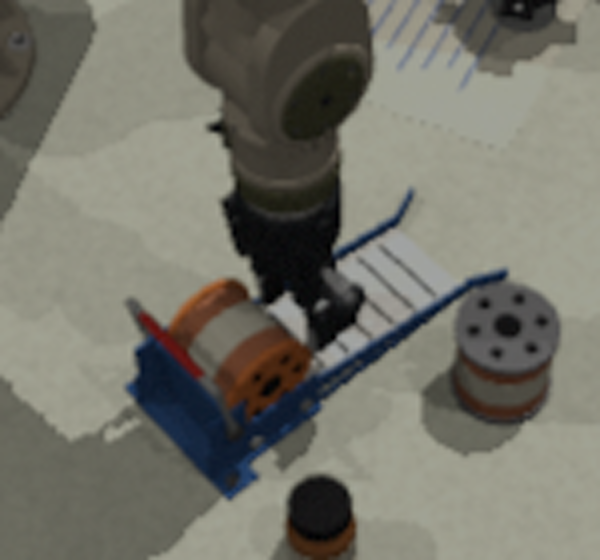

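Spool home: the picture shows it sitting between the rollers behind the stop plate, the measured force is zero, and its centre is at about x=199. I'll back off, go up, and cross over to behind the bail.

>>> jog_arm --moves '[{"slide":[8,0,0],"angular":[0,0,0],"fingers":0.41},{"slide":[22,0,0],"angular":[0,0,0],"fingers":0.41},{"slide":[26,0,-20],"angular":[0,0,0],"fingers":0.41},{"slide":[26,0,-55],"angular":[0,0,0],"fingers":0.6},{"slide":[26,0,-90],"angular":[0,0,0],"fingers":1},{"slide":[24,0,-120],"angular":[0,0,0],"fingers":1},{"slide":[0,0,-135],"angular":[0,0,0],"fingers":1},{"slide":[-35,0,-138],"angular":[0,0,0],"fingers":1},{"slide":[-75,0,-138],"angular":[0,0,0],"fingers":1},{"slide":[-115,0,-138],"angular":[0,0,0],"fingers":1}]'

```text
clock: 12.97
tcp_pos: [0.4537, -0.1502, 0.1937]
orientation: [0.001, 0.772, 0.635, 0.001]
wrist_force: [0.5, -0.1, -0.5]
finger_gap: 0.0
grip_force: 0.0
```

>>> jog_arm --moves '[{"slide":[-40,0,0],"angular":[0,0,0],"fingers":1},{"slide":[-70,0,0],"angular":[0,0,0],"fingers":1},{"slide":[-75,0,0],"angular":[0,0,0],"fingers":1},{"slide":[-75,0,0],"angular":[0,0,0],"fingers":1}]'

```text
clock: 13.3
tcp_pos: [0.4385, -0.2246, 0.1926]
orientation: [0.0, 0.774, 0.633, 0.0]
wrist_force: [0.6, 0.2, 0.4]
finger_gap: 0.0002
grip_force: 0.0
```

```bash
python3 - <<'E'
from h import *
import workcell
print([n for n in dir(workcell) if not n.startswith("__")],get_state().get("tips_ahead"),getattr(workcell,"tips_ahead",None))
c=where(.057);t=read_camera("top")
b=[ray(k,tip_of("bail_bar",k)[0]["point"]) for k in(c,t)];x=tri(b);print("bar",S(x),x[2],get_state()["finger_gap"])
s=get_state();w=read_camera("wrist");ws=cv2.resize(w["color"],(400,300))
a=cv2.resize(c["color"][105:255,150:300],(400,400),interpolation=cv2.INTER_CUBIC);o=np.zeros((400,800,3),np.uint8);o[:,:400]=a;o[:300,400:]=ws
cv2.imwrite("pics/v5.png",o[:,:,::-1])
E
```

```text
['MotionError', 'get_state', 'hand_in', 'look_for', 'read_camera', 'tip_of', 'tips_ahead'] None 0.011
tcp [332.9   1. ] z 192.6 yaw -0.23 F [0.6 0.2 0.4] t 13.3
top net [289. 212.] 0.93 [193.   -0.2]
orange 230 [197.   27.3] front edge x 236.8
orange 220 [196.3 -30.8] front edge x 234.2
bar [2.51383029e+02 1.92066651e-01] 0.11822722190801087 -0.00018560953258094537
```

View pics/v5.png

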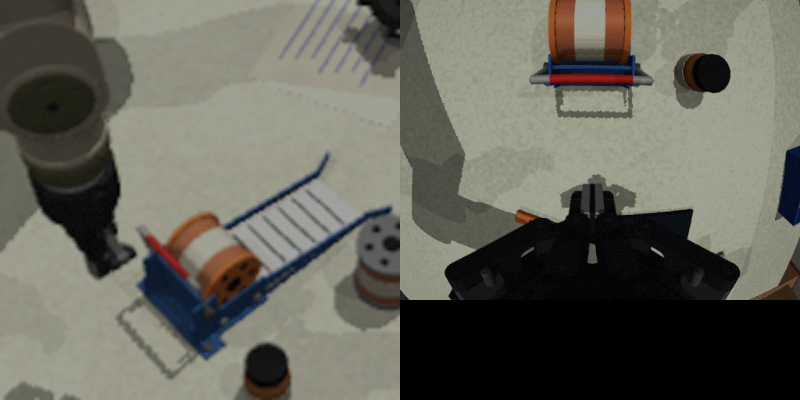

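The picture shows the spool seated and the bail upright just behind it. The shut fingers are behind the bail, centred on the bar. I'll lower the fingers and push the bar over.

>>> jog_arm --moves '[{"slide":[0,0,25],"angular":[0,0,0],"fingers":1},{"slide":[0,0,55],"angular":[0,0,0],"fingers":1},{"slide":[0,0,74],"angular":[0,0,0],"fingers":1},{"slide":[8,0,78.5],"angular":[0,0,0],"fingers":1},{"slide":[20,0,78.5],"angular":[0,0,0],"fingers":1},{"slide":[32,0,78.5],"angular":[0,0,0],"fingers":1},{"slide":[42,0,78.5],"angular":[0,0,0],"fingers":1},{"slide":[50,0,78.5],"angular":[0,0,0],"fingers":1},{"slide":[56,0,78.5],"angular":[0,0,0],"fingers":1},{"slide":[60,0,78.5],"angular":[0,0,0],"fingers":1}]'

```text
clock: 14.53
tcp_pos: [0.451, -0.1635, 0.1151]
orientation: [0.001, 0.773, 0.635, 0.0]
wrist_force: [0.0, 0.1, -0.1]
finger_gap: -0.0001
grip_force: 0.0
```

>>> jog_arm --moves '[{"slide":[4,0,0],"angular":[0,0,0],"fingers":1},{"slide":[8,0,0],"angular":[0,0,0],"fingers":1},{"slide":[12,0,0],"angular":[0,0,0],"fingers":1},{"slide":[16,0,0],"angular":[0,0,0],"fingers":1},{"slide":[20,0,0],"angular":[0,0,0],"fingers":1},{"slide":[24,0,0],"angular":[0,0,0],"fingers":1},{"slide":[28,0,0],"angular":[0,0,0],"fingers":1},{"slide":[32,0,0],"angular":[0,0,0],"fingers":1},{"slide":[36,0,0],"angular":[0,0,0],"fingers":1},{"slide":[40,0,0],"angular":[0,0,0],"fingers":1}]'

```text
clock: 15.37
tcp_pos: [0.458, -0.1248, 0.1141]
orientation: [-0.0, 0.773, 0.634, 0.0]
wrist_force: [-0.6, -0.4, 0.1]
finger_gap: 0.0001
grip_force: 0.1
```

```bash
python3 - <<'E'
from h import *
c=where(.057);t=read_camera("top")
b=[ray(k,tip_of("bail_bar",k)[0]["point"]) for k in(c,t)];x=tri(b);print("bar",S(x),x[2])
E
```

```text
tcp [231.2   0.7] z 114.1 yaw -0.05 F [-0.6 -0.4  0.1] t 15.3667
top net [290. 210.] 0.58 [195.2   5.8]
orange 141 [183.   27.7] front edge x 209.4
orange 110 [179.3 -31.1] front edge x 201.5
scene net [227. 205.] 0.8 [205.7   1.3]Traceback (most recent call last):
  File "<stdin>", line 3, in <module>
IndexError: list index out of range
```

>>> jog_arm --moves '[{"slide":[3,0,0],"angular":[0,0,0],"fingers":1},{"slide":[6,0,0],"angular":[0,0,0],"fingers":1},{"slide":[9,0,0],"angular":[0,0,0],"fingers":1},{"slide":[12,0,0],"angular":[0,0,0],"fingers":1},{"slide":[15,0,0],"angular":[0,0,0],"fingers":1},{"slide":[17,0,0],"angular":[0,0,0],"fingers":1},{"slide":[19,0,0],"angular":[0,0,0],"fingers":1},{"slide":[19,0,0],"angular":[0,0,0],"fingers":1},{"slide":[17,0,0],"angular":[0,0,0],"fingers":1},{"slide":[5,0,0],"angular":[0,0,0],"fingers":1}]'

```text
clock: 16.55
tcp_pos: [0.459, -0.1194, 0.1142]
orientation: [-0.0, 0.773, 0.635, 0.0]
wrist_force: [0.5, 0.2, 0.1]
finger_gap: -0.0
grip_force: 0.0
```

>>> jog_arm --moves '[{"slide":[-20,0,0],"angular":[0,0,0],"fingers":1},{"slide":[-55,0,0],"angular":[0,0,-5],"fingers":1},{"slide":[-90,0,-10],"angular":[0,0,0],"fingers":1},{"slide":[-100,0,-45],"angular":[0,0,0],"fingers":1},{"slide":[-100,0,-80],"angular":[0,0,0],"fingers":1},{"slide":[-100,0,-100],"angular":[0,0,0],"fingers":1},{"slide":[-100,0,-100],"angular":[0,0,0],"fingers":1},{"slide":[-100,0,-100],"angular":[0,0,0],"fingers":1},{"slide":[-100,0,-100],"angular":[0,0,0],"fingers":1}]'

```text
clock: 17.3
tcp_pos: [0.4391, -0.2183, 0.2134]
orientation: [-0.0, 0.773, 0.634, -0.0]
wrist_force: [0.1, 0.1, 0.3]
finger_gap: 0.0002
grip_force: 0.0
```

```bash
python3 - <<'E'
from h import *
c=where(.057);t=read_camera("top")
r=[tip_of("bail_bar",k) for k in(c,t)];print(r)
if all(r): x=tri([ray(k,q[0]["point"]) for k,q in zip((c,t),r)]);print("bar",S(x),x[2])
a=cv2.resize(c["color"][105:255,150:300],(400,400),interpolation=cv2.INTER_CUBIC);w=cv2.resize(t["color"][150:255,225:330],(400,400),interpolation=cv2.INTER_CUBIC)
cv2.imwrite("pics/v6.png",np.hstack([a,w])[:,:,::-1])
E
```

```text
tcp [3.266e+02 3.000e-01] z 213.4 yaw -0.06 F [0.1 0.1 0.3] t 17.3
top net [219. 200.] 0.49 [-1.3 -7. ]
orange 93 [175.9  26.6] front edge x 193.2
orange 127 [213.1  27.1] front edge x 237.5
orange 83 [174.2 -30.4] front edge x 190.4
orange 124 [212.7 -30.9] front edge x 234.8
scene net [226. 203.] 0.91 [205.   -5.8]
[[{'point': [230.1, 195.6], 'p': 0.65}], [{'point': [292.3, 209.5], 'p': 0.71}, {'point': [286.4, 211.4], 'p': 0.6}]]
bar [196.87675647   6.45262054] 0.10413826603705714
```

View pics/v6.png

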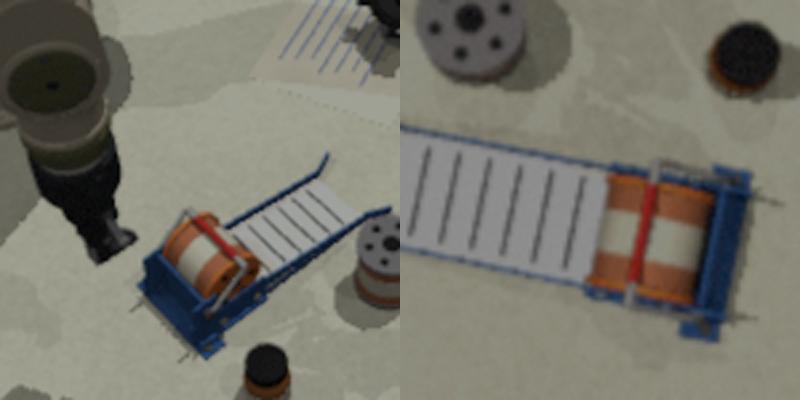

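The red bar lies across the top of the spool at about x=193, the spool is seated between the rollers, the hand is clear, and the bystanders have not moved. I'll hold briefly to let things settle, then hand in.

>>> jog_arm --moves '[{"slide":[0,0,-10],"angular":[0,0,0],"fingers":1},{"slide":[0,0,-20],"angular":[0,0,0],"fingers":1},{"slide":[0,0,-20],"angular":[0,0,0],"fingers":1},{"slide":[0,0,-20],"angular":[0,0,0],"fingers":1},{"slide":[0,0,-20],"angular":[0,0,0],"fingers":1},{"slide":[0,0,-20],"angular":[0,0,0],"fingers":1}]'

```text
clock: 18.15
tcp_pos: [0.4394, -0.2183, 0.2341]
orientation: [-0.0, 0.773, 0.634, 0.0]
wrist_force: [-0.5, -0.2, 0.3]
finger_gap: -0.0
grip_force: 0.0
```

```bash
python3 -c "
from h import *
where(.057);print(hand_in())"
```

```text
tcp [326.6   0.6] z 234.1 yaw -0.05 F [-0.5 -0.2  0.3] t 18.15
top net [292. 212.] 0.91 [ 2.005e+02 -1.000e-01]
orange 89 [175.3  27. ] front edge x 193.1
orange 128 [212.9  27.2] front edge x 237.5
orange 83 [174.8 -30. ] front edge x 193.0
orange 127 [212.3 -30.9] front edge x 234.8
scene net [225. 203.] 0.94 [206.8  -8.4]
the job is handed in; nothing more can be done
None
```

I rolled the spool up the ramp at about 5 cm/s until it dropped home between the rollers, then tipped the bail so its bar rests on top of the spool; I handed the job in at about 18 s with the hand clear and nothing else on the bench disturbed.

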